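# Stand up the fallen headset post on its weighted end

## Robot

A 7-joint arm with a two-finger parallel gripper is mounted at the origin on the work surface. World frame = base frame: x ahead of the robot, y to its left, z up, the work surface at z = 0. Lengths are in m, angles in rad, forces in N, time in s.
With the tool pointing down it reaches from about 0.425 to 0.925 m from the base axis. Payload 6.8 kg.
Tool frame: the origin (TCP) lies at the very end of the fingers, on their centre line; the grasp point (between the pads) lies 19 mm behind it; z points along the fingers, y is the line along which they close (so a half turn about z gives the same grasp; the last joint's range is limited). The gripper opens to 85 mm and grips with 20 to 120 N. Pads are 22 mm wide; open, the fingers measure 114 mm over their backs; the gripper's body (76 mm by 85 mm) begins 54 mm behind the grasp point. The pads swing forward as they close: fully open they stand 13 mm farther back than shut.
Start: joints at [-1.353, 0.477, 0.022, 1.555, -0.011, 1.109, -0.083], TCP at [0.216, 0.64, 0.231] pointing down, gripper open.
Joint ranges: [-2.96, 2.96], [-0.34, 2.1], [-1.41, 1.46], [0.24, 2.44], [-1.37, 4.51], [0.17, 1.92], [-2.96, 2.96]. Speed limits (rad/s): [2.39, 2.39, 3.14, 3.14, 3.14, 3.14, 3.14].

## Interface

Orientations are given as a unit quaternion [w, x, y, z].
In Python, from station import bot gives the robot as it stands.
- The arm moves only by the tool jog_arm, never from a script. Its argument "motion" is a list of rows, each a list of 7 numbers: the turn, a rotation vector about the tool's x, y, z in rad, then the shift along the tool's x, y, z in mm, then the finger opening in mm, from 0 to 85.4. A call has 1 to 10 rows; each row is the pose to reach, as a shift and turn from the pose commanded when the call began, along the tool's axes at that moment; what a row does not reach only later rows make up. A row lasts 1/8 s, in which the tool goes at most 62.5 mm and 10.7 degrees, less where a joint would pass 70% of its speed; a pose out of reach is approached as far as the arm can. A call with a gripper value outside its range is refused whole. The fingers move at their own pace and stop on an object; "grip_force" is the grip in N (left out, the last holds). Time passes only in rows, so rows that repeat a pose let the fingers close. It gives the time, the measured TCP pose, the force, the opening and the grip force at its end, in the units of the state.
- bot.get_obs(): the state, without advancing time (a new reading comes with each control period).
- bot.read_camera(name): name is "side" or "top"; returns a dict with "pixels" (480x640x3 uint8, red, green, blue), "camera_matrix" (3x3 intrinsics, pixels), "T" (4x4, takes a point from camera to world coordinates). Camera axes: x right, y down, z forward; pixel columns grow to the right and rows downward; lengths in m; the calibration is good to about 2 mm. A picture is of the moment at which its call begins. There is no depth.
- bot.hand_in(): hands the job in; it is judged then, once.
Trained networks look in a picture, given as the dict that the camera call returned (one of the last four; its "shot" number tells which), for a name from the list of things; names that differ only in an ending like _2 or _b are one class to them, and where a whole thing is asked for, a point or a joint stands for the part that bears it (a point fixed in the world has none). Each returns a list of dicts, best first, with "score" (0 to 1); they miss things now and then, are a little off and sometimes report something else, mostly with a low value. They report only what shows in the picture. A call takes as long as a camera call. They do not tell look-alikes from the thing itself.
- bot.spot_in(thing, picture): "xy" ([column, row] in pixels, amid what is visible of it).
- bot.tip_of(thing, picture): "xy" ([column, row] in pixels: a listed point, or the origin of a listed thing).
The state is a dict: "t": time; "q": joint angles; "joint_vel": joint speeds; "joint_torque": joint torques, N m; "eef_pos": TCP position; "tool_rot": TCP orientation; "contact_force": force on the tool from outside, world axes, zero at the start; "torque": the same for the moment, N m; "gripper_width": opening from 0.0 (shut) to 1.0 (fully open); "grasp_force": force on a finger pad.
Only numpy, scipy, OpenCV 4.12 (cv2) and the standard library are available. Lean on these libraries where they do the work, as an engineer would, in place of code of your own. Each camera call takes 0.05 s, during which the arm holds its last target. There are 200 camera calls.

## Task

The oak headset post has been knocked over and lies on the desk. One of its two slanted ends is weighted, though nothing shows which: lift it by one end to feel where the weight is, then stand it on its weighted end, leaning freely by itself, with the whole foot on the cork pad, and let go. Do not drop or throw it, and leave the mouse, tumbler and stapler where they are.

Things in the scene. Friction and masses are not known exactly. Their poses are not given: they have to be found in the camera images.
- post: Hollow oak post, 50 x 50 mm section, copper-coloured band near each end. Origin mid-length, mid-section; x along it. Starts lying, z up, any yaw. Side view: a trapezoid, 180 mm long at mid-height, 166 along the lower (-z) face, 194 along the upper. Vertical sides flat, 50 mm apart (along y). About 0.6 kg (0.5-0.7); centre of mass about 40 mm from the middle, towards the weighted end.
- end_a (a point): Centre of the black slanted foot at the post's +x end, 90 mm from the origin. The foot slopes outward going up, 16 degrees off square. Either end may be the weighted one; this changes from start to start (the hidden weight may shift 1 mm). Standing foot-flat the post leans 16 degrees from vertical, towards its -z face: it stays up on the weighted end, topples on the light one.
- end_b (a point): Centre of the like foot at the post's -x end, 90 mm from the origin. Pinched lightly (about 10 N) across its sides 25 mm from an end and raised 15 mm, the weighted end loads the gripper with over 0.6 of the weight, the light end with under 0.4. Raised further by the light end in such a light pinch, the post swings down in the grip, weighted end lowest; a hard pinch holds it rigid.
- pad: Fixed square cork pad, 140 x 140 mm, 3 mm thick, flat on the desk. Origin at the centre of its underside; x and y along its edges.
- mouse: Loose dark blue computer mouse, 105 x 56 mm, 30 mm high, origin at the centre of its underside, x along its length. Leave alone.
- tumbler: Loose dark red travel tumbler with a black lid, 76 mm wide, 164 mm tall, origin at the centre of its underside. Leave alone.
- stapler: Loose red and grey stapler, 130 mm long (its y axis), 40 mm wide, 43 mm high, origin at the centre of its underside. Leave alone.
Things that resemble listed ones, but are neither listed nor needed, are in the scene too. Of the things like the pad, leave any that is black; of the rest the smaller one is meant. There is more than one size of the post; the one meant has the size given above.

How it is judged:
On the way:
1. one end of the post is raised while the other end stays low (((height (world z) of end_a above 0.032 m and height (world z) of end_b below 0.03 m) or (height (world z) of end_b above 0.032 m and height (world z) of end_a below 0.03 m))), for 0.1 s.
At the end, for the whole second after the job is handed in: The post stands by itself, at rest, foot flat on the cork pad (only the weighted end can carry it): the middle of the lower end face is under 10 mm high and within 46 mm of the pad's centre along both pad edges, the middle of the upper end face is over 165 mm high (((height (world z) of end_a below 0.01 m and height (world z) of end_b above 0.165 m and x of end_a in the frame of pad between -0.046 and 0.046 m and y of end_a in the frame of pad between -0.046 and 0.046 m) or (height (world z) of end_b below 0.01 m and height (world z) of end_a above 0.165 m and x of end_b in the frame of pad between -0.046 and 0.046 m and y of end_b in the frame of pad between -0.046 and 0.046 m)) and linear speed of post below 0.02 m/s and angular speed of post below 0.15 rad/s); the robot touches nothing.
It fails at once if the mouse is moved by more than 30 mm (distance of mouse from where it was at the start of the episode above 0.03 m).
It fails at once if the tumbler is moved by more than 30 mm (distance of tumbler from where it was at the start of the episode above 0.03 m).
It fails at once if the stapler is moved by more than 30 mm (distance of stapler from where it was at the start of the episode above 0.03 m).
It fails at once if the post is dropped or thrown (faster than 1.2 m/s) (linear speed of post above 1.2 m/s).
It also fails if it takes over 64 s, if anything falls off the work surface, if the arm or the gripper's body presses on something with over 40 N, if the wrist force passes 120 N, or if a joint passes its speed limit or range.

## Working session

There is one attempt and no reset: what is moved stays moved. The work goes in short steps, Python scripts to look and compute and a tool call to move; the robot and the scene stay as the last step left them, time stands still between calls to the robot, and variables do not carry over. Pictures are saved under pics/ and viewed, at most 10 in all, crops included, and the job is handed in when it is done.

Besides the shell and the picture viewer there is one more tool, called after "Call:" as a command line: name --pt "numbers of a row" for each row, then --argument value for the rest. jog_arm: Moves the arm, as the interface text tells. Its arguments: {"type":"object","properties":{"motion":{"type":"array"},"grip_force":{"type":"number"}},"required":["motion"]}

```bash
mkdir -p pics; ls; cat > h.py <<'E'
import numpy as np, cv2
from station import bot
from scipy.spatial.transform import Rotation as R
def ray(p,uv,z):
    K=np.array(p["camera_matrix"]);T=np.array(p["T"])
    d=T[:3,:3]@np.linalg.solve(K,[uv[0],uv[1],1]);o=T[:3,3]
    return o+d*(z-o[2])/d[2]
def proj(p,X):
    K=np.array(p["camera_matrix"]);T=np.linalg.inv(np.array(p["T"]))
    c=K@(T[:3,:3]@np.array(X)+T[:3,3]);return c[:2]/c[2]
def save(p,n): cv2.imwrite("pics/"+n,cv2.cvtColor(np.array(p["pixels"]),cv2.COLOR_RGB2BGR))
def tool(): 
    o=bot.get_obs();q=o["tool_rot"];return np.array(o["eef_pos"]),R.from_quat([q[1],q[2],q[3],q[0]])
E
python3 - <<'E'
from h import *
H={"post":.025,"end_a":.025,"end_b":.025,"pad":0,"mouse":0,"tumbler":0,"stapler":0}
for c in ["top","side"]:
    p=bot.read_camera(c);save(p,c+"0.png");print(c,np.round(p["T"],3).tolist())
    for t in H:
        for d in bot.tip_of(t,p): print(t,np.round(d["xy"]),round(d["score"],2),np.round(ray(p,d["xy"],H[t])[:2],3))
o=bot.get_obs();print(o)
E
```

```text
pics
top [[-0.108, -0.967, 0.231, 0.177], [-0.994, 0.107, -0.02, 0.019], [-0.005, -0.232, -0.973, 1.425], [0.0, 0.0, 0.0, 1.0]]
post [440. 269.] 0.93 [ 0.399 -0.26 ]
post [392. 208.] 0.87 [ 0.553 -0.171]
end_a [356. 221.] 0.91 [ 0.53  -0.085]
end_a [423. 192.] 0.83 [ 0.583 -0.248]
end_a [470. 281.] 0.75 [ 0.364 -0.324]
end_a [414. 265.] 0.6 [ 0.414 -0.202]
end_b [356. 221.] 0.91 [ 0.53  -0.085]
end_b [423. 192.] 0.83 [ 0.583 -0.248]
end_b [470. 281.] 0.75 [ 0.364 -0.324]
end_b [414. 265.] 0.6 [ 0.414 -0.202]
pad [300. 283.] 0.9 [0.405 0.06 ]
pad [208. 259.] 0.57 [0.484 0.268]
pad [195. 380.] 0.56 [0.213 0.314]
mouse [226. 152.] 0.8 [0.744 0.208]
tumbler [316. 144.] 0.61 [ 0.741 -0.012]
stapler [407. 132.] 0.79 [ 0.748 -0.237]
side [[0.922, -0.224, 0.315, 0.048], [-0.386, -0.561, 0.732, -1.047], [0.013, -0.797, -0.604, 0.917], [0.0, 0.0, 0.0, 1.0]]
post [367. 281.] 0.75 [ 0.555 -0.162]
post [321. 327.] 0.6 [ 0.39  -0.262]
end_a [320. 350.] 0.82 [ 0.363 -0.323]
end_a [396. 302.] 0.72 [ 0.584 -0.252]
end_a [343. 264.] 0.7 [ 0.526 -0.082]
end_a [322. 307.] 0.67 [ 0.417 -0.205]
end_a [366
[... 482 characters left out ...]
4769887 ,  0.02243016,  1.55541607, -0.01149829,
        1.10927021, -0.08310474]), 'joint_vel': array([ 1.10397143e-03,  5.51506564e-04,  7.21874792e-05, -2.44321369e-04,
       -5.65730301e-04,  1.44685327e-03,  7.26309160e-04]), 'joint_torque': array([ 3.86147103e-04, -5.96265471e+01,  1.60638213e+00, -2.81529629e+01,
        1.24738427e-02,  1.60878833e-03,  2.60747967e-06]), 'eef_pos': array([0.21605834, 0.63950734, 0.23130928]), 'tool_rot': array([2.69692649e-06, 1.62202535e-01, 9.86757487e-01, 2.31776616e-05]), 'contact_force': array([-0.20696907,  0.68992302,  1.46830405]), 'torque': array([0.0159854 , 0.00150477, 0.02419035]), 'grasp_force': 0.0, 'gripper_width': 0.9998235086571265}
```

```bash
python3 - <<'E'
import cv2,numpy as np
t=cv2.imread("pics/top0.png");s=cv2.imread("pics/side0.png")
cv2.imwrite("pics/c1.png",cv2.resize(t[100:420,150:510],None,fx=1.8,fy=1.8,interpolation=2))
cv2.imwrite("pics/c2.png",cv2.resize(s[150:380,150:480],None,fx=2.4,fy=2.4,interpolation=2))
E
```

```text
(no output)
```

View pics/c1.png

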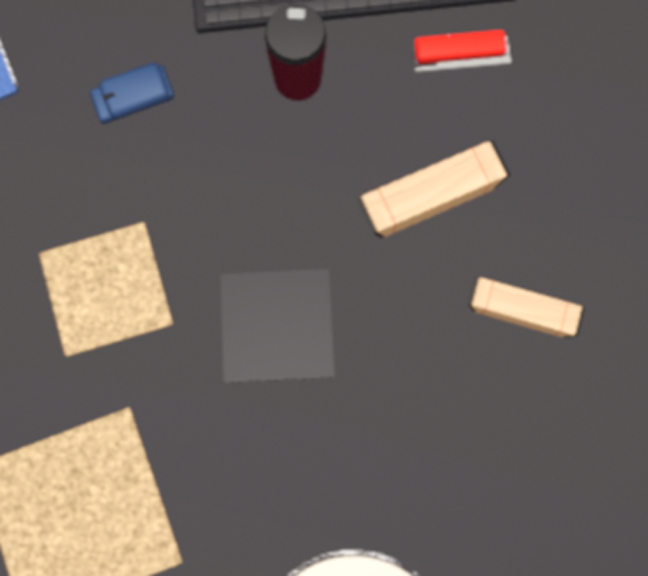

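View pics/c2.png

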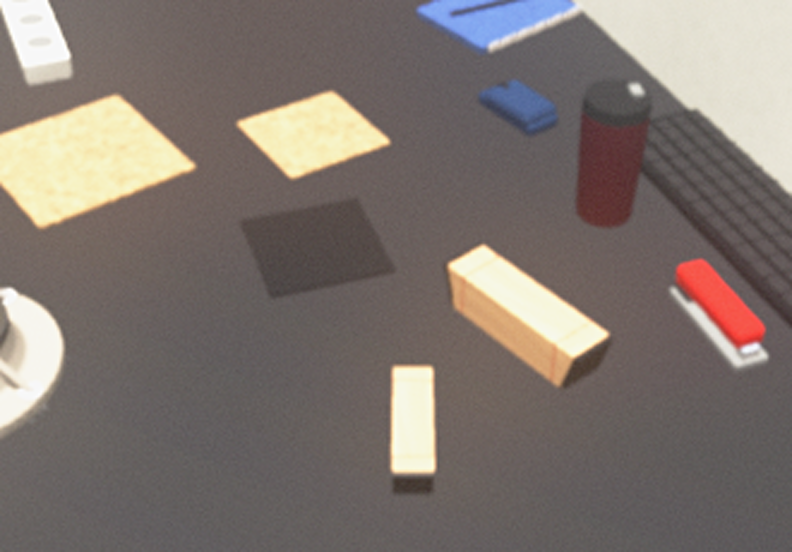

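Posts: the large one at top pixel (392,208) has ends 176 mm apart and is the one meant. The one at (440,269) is only 132 mm long. Pads: (300,283) is black and (195,380) is the larger cork one. The smaller cork pad at (208,259), about world (0.483, 0.265), is the one meant. Both enlarged crops confirm this.

```bash
cat >> h.py <<'E'
def go(pos,head,tilt=0.):
    """tool down, tool x heading (deg); tilt = extra turn about tool y (deg). prints tool-frame rotvec & shift"""
    h=np.radians(head);x=np.array([np.cos(h),np.sin(h),0]);z=np.array([0,0,-1.]);y=np.cross(z,x)
    Rt=R.from_matrix(np.c_[x,y,z])*R.from_rotvec([0,np.radians(tilt),0])
    p,r=tool();print("rotvec",np.round((r.inv()*Rt).as_rotvec(),3),"shift mm",np.round(r.inv().apply(np.array(pos)-p)*1000,1))
E
python3 - <<'E'
from h import *
a=np.array([.0555,-.1665]);a/=np.linalg.norm(a);g=np.array([.528,-.0835])+.025*a
print(a,g);hd=np.degrees(np.arctan2(-a[1],-a[0]));print(hd)
go([*g,.12],hd)
E
```

```text
[ 0.31622777 -0.9486833 ] [ 0.53590569 -0.10721708]
108.43494882292201
rotvec [ 0.    -0.     0.923] shift mm [-542.1 -605.1  111.3]
```

Call:
jog_arm --pt "0 0 0 -20 -22 0 85" --pt "0 0 0.05 -55 -62 0 85" --pt "0 0 0.1 -95 -107 0 85" --pt "0 0 0.2 -135 -152 0 85" --pt "0 0 0.3 -175 -196 0 85" --pt "0 0 0.4 -215 -240 0 85" --pt "0 0 0.5 -255 -285 0 85" --pt "0 0 0.6 -295 -330 0 85" --pt "0 0 0.7 -335 -375 0 85" --pt "0 0 0.8 -370 -413 0 85" --grip_force 20

```text
t: 2.05
eef_pos: [0.4351, 0.1276, 0.2318]
tool_rot: [0.0, 0.535, 0.845, 0.001]
contact_force: [1.1, 0.9, -0.1]
gripper_width: 0.996
grasp_force: 0.0
```

```bash
python3 - <<'E'
from h import *
go([.536,-.107,.12],108.4)
print(np.round(bot.get_obs()["q"],2))
E
```

```text
rotvec [ 0.001 -0.     0.12 ] shift mm [-255.3   -8.9  111.7]
[-0.8   0.1   0.41  2.08 -0.05  0.96  0.08]
```

Call:
jog_arm --pt "0 0 0.02 -35 -1 10 85" --pt "0 0 0.05 -80 -3 25 85" --pt "0 0 0.08 -125 -5 45 85" --pt "0 0 0.1 -170 -6 65 85" --pt "0 0 0.12 -215 -8 90 85" --pt "0 0 0.12 -245 -9 105 85" --pt "0 0 0.12 -255 -9 112 85" --pt "0 0 0.12 -255 -9 112 85" --pt "0 0 0.12 -255 -9 112 85"

```text
t: 3.18
eef_pos: [0.5361, -0.1028, 0.1198]
tool_rot: [-0.0, 0.583, 0.813, 0.001]
contact_force: [0.5, 0.5, 0.1]
gripper_width: 0.995
grasp_force: 0.0
```

```bash
python3 - <<'E'
from h import *
for c in ["top","side"]:
    p=bot.read_camera(c);save(p,c+"1.png")
    for t in ["end_a"]:
        for d in bot.tip_of(t,p): print(c,t,np.round(d["xy"]),round(d["score"],2),np.round(ray(p,d["xy"],.025)[:2],3))
go([.536,-.107,.011],108.4)
i=cv2.imread("pics/side1.png")[150:380,250:480]
cv2.imwrite("pics/c3.png",cv2.resize(i,None,fx=2.4,fy=2.4,interpolation=2))
E
```

```text
top end_a [423. 193.] 0.8 [ 0.58  -0.248]
top end_a [470. 279.] 0.78 [ 0.368 -0.324]
top end_a [412. 265.] 0.72 [ 0.415 -0.199]
side end_a [393. 301.] 0.77 [ 0.58  -0.247]
side end_a [322. 350.] 0.72 [ 0.366 -0.323]
side end_a [346. 264.] 0.61 [ 0.533 -0.084]
side end_a [324. 306.] 0.6 [ 0.423 -0.205]
rotvec [ 0.001 -0.     0.005] shift mm [ -3.6  -1.5 108.8]
```

View pics/c3.png

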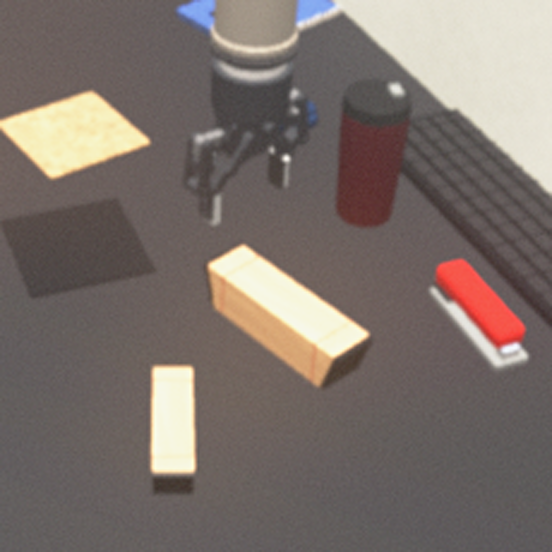

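The side crop shows the open fingers centred over the far end of the large post, with pixel (346,264) as its nearest end, well clear of the tumbler. I'll descend and pinch lightly.

Call:
jog_arm --pt "0 0 0 -4 -1 20 85" --pt "0 0 0 -4 -1 55 85" --pt "0 0 0 -4 -1 85 85" --pt "0 0 0 -4 -1 105 85" --pt "0 0 0 -4 -1 109 85" --pt "0 0 0 -4 -1 109 70" --pt "0 0 0 -4 -1 109 58" --pt "0 0 0 -4 -1 109 46" --pt "0 0 0 -4 -1 109 44" --pt "0 0 0 -4 -1 109 44" --grip_force 20

```text
t: 4.62
eef_pos: [0.5371, -0.1083, 0.0113]
tool_rot: [0.001, 0.583, 0.812, 0.001]
contact_force: [-0.2, 1.1, 6.2]
gripper_width: 0.581
grasp_force: 20.7
```

```bash
python3 - <<'E'
from h import *
o=bot.get_obs();print({k:np.round(o[k],2) for k in ["eef_pos","contact_force","torque","grasp_force","gripper_width"]})
E
```

```text
{'eef_pos': array([ 0.54, -0.11,  0.01]), 'contact_force': array([-0.17,  1.12,  6.25]), 'torque': array([ 0.03,  0.29, -0.14]), 'grasp_force': np.float64(20.7), 'gripper_width': np.float64(0.58)}
```

Call:
jog_arm --pt "0 0.02 0 0 0 -3 44" --pt "0 0.04 0 0 0 -6 44" --pt "0 0.06 0 0 0 -9 44" --pt "0 0.08 0 0 0 -12 44" --pt "0 0.1 0 0 0 -15 44" --pt "0 0.12 0 0 0 -18 44" --pt "0 0.12 0 0 0 -18 44" --pt "0 0.12 0 0 0 -18 44" --pt "0 0.12 0 0 0 -18 44" --pt "0 0.12 0 0 0 -18 44"

```text
t: 5.88
eef_pos: [0.536, -0.1083, 0.0281]
tool_rot: [-0.049, 0.582, 0.811, 0.035]
contact_force: [0.8, -3.2, -1.9]
gripper_width: 0.585
grasp_force: 21.8
```

```bash
python3 - <<'E'
from h import *
F=[]
for c in ["top","side"]*2:
    p=bot.read_camera(c);o=bot.get_obs();F.append(np.r_[o["contact_force"],o["torque"]])
    for d in bot.tip_of("end_a",p): print(c,np.round(d["xy"]),round(d["score"],2),np.round(ray(p,d["xy"],.025)[:2],3)) if len(F)<3 else 0
save(p,"side2.png");print(np.round(F,2),tool()[0])
i=cv2.imread("pics/side2.png")[200:350,290:440]
cv2.imwrite("pics/c4.png",cv2.resize(i,None,fx=3.5,fy=3.5,interpolation=2))
E
```

```text
top [423. 190.] 0.9 [ 0.587 -0.25 ]
top [470. 279.] 0.77 [ 0.368 -0.324]
top [412. 266.] 0.74 [ 0.412 -0.198]
side [321. 306.] 0.94 [ 0.417 -0.2  ]
side [343. 257.] 0.84 [ 0.54  -0.054]
side [320. 350.] 0.84 [ 0.363 -0.323]
side [395. 302.] 0.61 [ 0.582 -0.252]
side [369. 279.] 0.26 [ 0.564 -0.156]
[[-0.14 -2.16 -2.82 -0.67 -0.06 -0.08]
 [ 0.07 -2.61 -1.89 -0.7  -0.06 -0.11]
 [-0.03 -2.3  -2.2  -0.69  0.08 -0.09]
 [-0.33 -3.11 -1.81 -0.7   0.13 -0.18]] [ 0.53604583 -0.10827862  0.02820872]
```

View pics/c4.png

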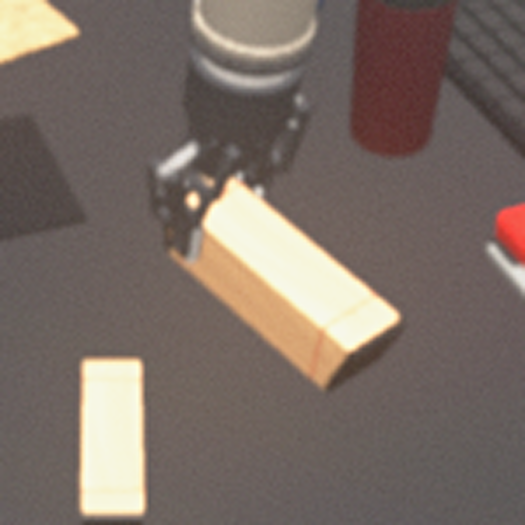

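Judged criterion 1 is met: the near end is up and the far end is still on the desk. The load is about 2.2 N, so this looks like the light end. I'll raise it along an arc so the post swings in the light pinch with its far end still resting on the desk.

Call:
jog_arm --pt "0 -0.02 0 1 0 -6 44" --pt "0 -0.05 0 0 0 -12 44" --pt "0 -0.08 0 -1 0 -18 44" --pt "0 -0.12 0 -2 0 -25 44" --pt "0 -0.12 0 -4 0 -32 44" --pt "0 -0.12 0 -6 0 -40 44" --pt "0 -0.12 0 -9 0 -48 44" --pt "0 -0.12 0 -12 0 -58 44" --pt "0 -0.12 0 -12 0 -58 44" --pt "0 -0.12 0 -12 0 -58 44"

```text
t: 7.52
eef_pos: [0.5426, -0.1264, 0.0848]
tool_rot: [0.0, 0.584, 0.812, 0.0]
contact_force: [-1.9, -0.2, 1.8]
gripper_width: 0.58
grasp_force: 22.9
```

```bash
python3 - <<'E'
from h import *
F=[]
for c in ["top","side"]*2:
    p=bot.read_camera(c);o=bot.get_obs();F.append(np.r_[o["contact_force"],o["torque"]])
    for d in bot.tip_of("end_a",p): print(c,np.round(d["xy"]),round(d["score"],2),np.round(ray(p,d["xy"],.025)[:2],3)) if len(F)<3 else 0
save(p,"side3.png");print(np.round(F,2),tool()[0])
i=cv2.imread("pics/side3.png")[180:330,290:440]
cv2.imwrite("pics/c5.png",cv2.resize(i,None,fx=3.5,fy=3.5,interpolation=2))
E
```

```text
top [472. 277.] 0.91 [ 0.371 -0.329]
top [412. 265.] 0.81 [ 0.414 -0.199]
top [418. 193.] 0.59 [ 0.582 -0.236]
side [349. 240.] 0.98 [0.584 0.003]
side [390. 299.] 0.62 [ 0.575 -0.24 ]
side [320. 349.] 0.62 [ 0.364 -0.321]
side [322. 307.] 0.57 [ 0.417 -0.204]
[[-2.16  0.61  3.   -0.24  0.39 -0.2 ]
 [-1.58  1.19  0.52 -0.22  0.39 -0.17]
 [-1.7   0.82  2.69 -0.24  0.43 -0.17]
 [-1.99  1.14  3.58 -0.19  0.35 -0.1 ]] [ 0.54241756 -0.12606295  0.08445965]
```

View pics/c5.png

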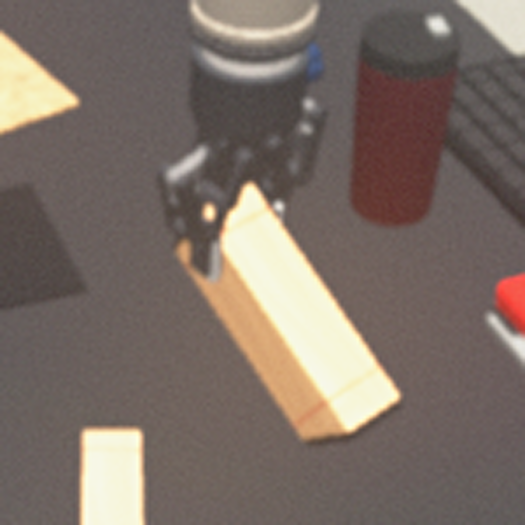

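Call:
jog_arm --pt "0 0 0 1 0 -5 44" --pt "0 0 0 -2 0 -12 44" --pt "0 0 0 -6 0 -19 44" --pt "0 0 0 -11 0 -26 44" --pt "0 0 0 -17 0 -33 44" --pt "0 0 0 -23 0 -40 44" --pt "0 0 0 -29 0 -47 44" --pt "0 0 0 -35 0 -54 44" --pt "0 0 0 -38 0 -60 44" --pt "0 0 0 -38 0 -60 44"

```text
t: 9.18
eef_pos: [0.5549, -0.1626, 0.145]
tool_rot: [0.001, 0.584, 0.812, 0.0]
contact_force: [-0.3, 0.4, -6.5]
gripper_width: 0.583
grasp_force: 18.4
```

Call:
jog_arm --pt "0 0 0 -2 0 -6 44" --pt "0 0 0 -4 0 -12 44" --pt "0 0 0 -6 0 -18 44" --pt "0 0 0 -8 0 -24 44" --pt "0 0 0 -10 0 -30 44" --pt "0 0 0 -10 0 -36 44" --pt "0 0 0 -10 0 -42 44" --pt "0 0 0 -10 0 -46 44" --pt "0 0 0 -10 0 -46 44" --pt "0 0 0 -10 0 -46 44"

```text
t: 10.42
eef_pos: [0.5575, -0.1716, 0.1902]
tool_rot: [-0.0, 0.583, 0.812, -0.0]
contact_force: [-0.6, -0.2, -6.3]
gripper_width: 0.58
grasp_force: 18.5
```

```bash
python3 - <<'E'
from h import *
F=[]
for c in ["top","side"]*2:
    p=bot.read_camera(c);o=bot.get_obs();F.append(np.r_[o["contact_force"],o["torque"]])
    for t in ["end_a","post"]:
      for d in bot.tip_of(t,p): print(c,t,np.round(d["xy"]),round(d["score"],2),np.round(ray(p,d["xy"],.025)[:2],3)) if len(F)<3 else 0
save(p,"side4.png");print(np.round(F,2),tool()[0])
i=cv2.imread("pics/side4.png")[150:330,270:450]
cv2.imwrite("pics/c6.png",cv2.resize(i,None,fx=3,fy=3,interpolation=2))
E
```

```text
top end_a [411. 264.] 0.94 [ 0.417 -0.197]
top end_a [470. 276.] 0.86 [ 0.374 -0.327]
top end_a [317. 145.] 0.23 [ 0.728 -0.014]
top post [438. 270.] 0.75 [ 0.396 -0.256]
side end_a [393. 280.] 0.94 [ 0.616 -0.184]
side end_a [322. 308.] 0.66 [ 0.415 -0.208]
side end_a [323. 350.] 0.64 [ 0.369 -0.325]
side end_a [366. 208.] 0.61 [0.694 0.126]
side post [377. 246.] 0.83 [ 0.642 -0.045]
side post [321. 326.] 0.68 [ 0.391 -0.26 ]
[[ 0.77 -0.7  -6.38  0.28  0.14 -0.02]
 [ 0.61 -0.06 -6.26  0.28  0.1   0.01]
 [-0.44 -0.24 -6.46  0.28  0.05 -0.03]
 [ 0.54 -0.42 -5.82  0.29  0.11  0.02]] [ 0.55768884 -0.17168532  0.19041869]
```

View pics/c6.png

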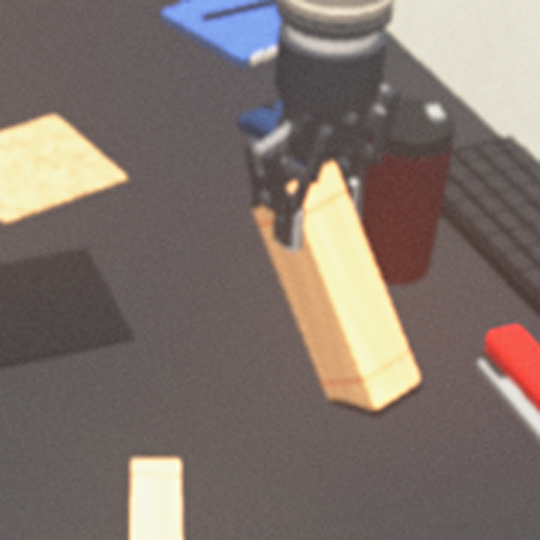

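The side crop shows the post hanging clear of the desk, ends at (366,208) and (393,280). The full load is 6.3 N against 2.2 N at the test lift, so the gripped end is the light one. Next I'll measure its angle in the grip plane.

```bash
cat >> h.py <<'E'
def plane(p,uv):
    "side ray onto vertical plane through tcp containing tool x: returns (outward X, height)"
    P,r=tool();y=r.apply([0,1,0]);y[2]=0;y/=np.linalg.norm(y)
    X=np.cross(y,[0,0,-1.])  # tool x heading when vertical
    K=np.array(p["camera_matrix"]);T=np.array(p["T"])
    d=T[:3,:3]@np.linalg.solve(K,[uv[0],uv[1],1]);o=T[:3,3]
    q=o+d*((P-o)@y)/(d@y);return (q-P)@X*1000,q[2]*1000
def ends():
    for c in ["side"]*3:
        p=bot.read_camera(c)
        for d in bot.tip_of("end_a",p):
            a=plane(p,d["xy"]); 
            if abs(a[0])<150: print(np.round(d["xy"]),round(d["score"],2),np.round(a))
    return p
E
python3 - <<'E'
from h import *
ends();P,r=tool();print(r.apply([1,0,0]))
for hd in (108.4,80,60,40,20): print(hd);go([.483,.265,.2],hd)
print(bot.get_obs()["q"].round(2))
p=bot.read_camera("top")
for t,n in(("tumbler",.16),("mouse",.03),("stapler",.04),("pad",0)):
  print(t,[np.round(ray(p,d["xy"],0 )[:2],3) for d in bot.tip_of(t,p)])
E
```

```text
[393. 281.] 0.87 [-69.  79.]
[367. 209.] 0.66 [ 29. 227.]
[392. 280.] 0.81 [-65.  79.]
[364. 208.] 0.9 [ 37. 226.]
[396. 281.] 0.65 [-77.  84.]
[-3.19261256e-01  9.47666740e-01  2.97505447e-05]
108.4
rotvec [ 0.    -0.     0.004] shift mm [437.7  68.6  -9.5]
80
rotvec [ 0.    -0.     0.499] shift mm [437.7  68.6  -9.5]
60
rotvec [ 0.    -0.     0.849] shift mm [437.7  68.6  -9.5]
40
rotvec [ 0.    -0.     1.198] shift mm [437.7  68.6  -9.5]
20
rotvec [-0.    -0.     1.547] shift mm [437.7  68.6  -9.5]
[-0.22  0.41  0.54  1.85 -0.25  0.95  0.75]
tumbler [array([ 0.738, -0.006])]
mouse [array([0.742, 0.214])]
stapler []
pad [array([0.404, 0.054]), array([0.484, 0.268]), array([0.208, 0.315])]
```

The post leans 34° in the grip. Held hard, it needs +0.32 rad about tool y to bring the foot level. I'll grip it hard and carry it to the cork pad.

Call:
jog_arm --pt "0 0 0 0 0 0 44" --pt "0 0 0 0 0 0 44" --pt "0 0 0 8 1 -5 44" --pt "0 0 0 25 4 -10 44" --pt "0 0 0 50 8 -10 44" --pt "0 0 0 80 12 -10 44" --pt "0 0 0 112 17 -10 44" --pt "0 0 0 145 22 -10 44" --pt "0 0 0 175 26 -10 44" --pt "0 0 0 200 30 -10 44" --grip_force 70

```text
t: 12.82
eef_pos: [0.5217, 0.0302, 0.201]
tool_rot: [-0.0, 0.583, 0.813, 0.001]
contact_force: [0.3, -1.4, -5.9]
gripper_width: 0.577
grasp_force: 66.3
```

Call:
jog_arm --pt "0 0.01 0 28 4 0 44" --pt "0 0.04 0 60 9 0 44" --pt "0 0.08 0 95 14 0 44" --pt "0 0.13 0 130 20 0 44" --pt "0 0.18 0 165 25 0 44" --pt "0 0.23 0 200 30 0 44" --pt "0 0.27 0 232 35 2 44" --pt "0 0.3 0 255 38 6 44" --pt "0 0.32 0 268 40 10 44" --pt "0 0.32 0 268 40 10 44"

```text
t: 14.08
eef_pos: [0.474, 0.2946, 0.19]
tool_rot: [-0.13, 0.576, 0.802, 0.092]
contact_force: [1.4, -0.1, -7.3]
gripper_width: 0.576
grasp_force: 66.7
```

Call:
jog_arm --pt "0 0 0 0 0 0 44" --pt "0 0 0 0 0 0 44" --pt "0 0 0 0 0 0 44"

```text
t: 14.45
eef_pos: [0.4749, 0.2937, 0.1906]
tool_rot: [-0.129, 0.576, 0.802, 0.093]
contact_force: [-0.1, 0.4, -5.9]
gripper_width: 0.58
grasp_force: 66.1
```

```bash
python3 - <<'E'
from h import *
p=ends();save(p,"side5.png");P,r=tool();X=r.apply([1,0,0]);print(P,X)
for d in bot.tip_of("pad",p)[:3]: print("pad",np.round(d["xy"]),np.round(ray(p,d["xy"],0)[:2],3))
o=bot.get_obs();print(o["contact_force"].round(1),o["q"].round(2))
i=cv2.imread("pics/side5.png")[100:280,200:380]
cv2.imwrite("pics/c7.png",cv2.resize(i,None,fx=3,fy=3,interpolation=2))
E
```

```text
[281. 187.] 0.93 [-30.  65.]
[270. 129.] 0.63 [ 10. 236.]
[280. 189.] 0.87 [-23.  55.]
[272. 126.] 0.67 [  3. 248.]
[281. 188.] 0.91 [-28.  62.]
[270. 127.] 0.8 [ 10. 240.]
[0.47461054 0.29408994 0.19046775] [-0.30301505  0.89957288  0.31456401]
pad [279. 249.] [0.407 0.067]
pad [188. 216.] [0.211 0.312]
pad [282. 211.] [0.475 0.239]
[-0.1  0.7 -6.6] [-0.72  0.33  0.29  1.94 -0.53  0.91  0.22]
```

View pics/c7.png

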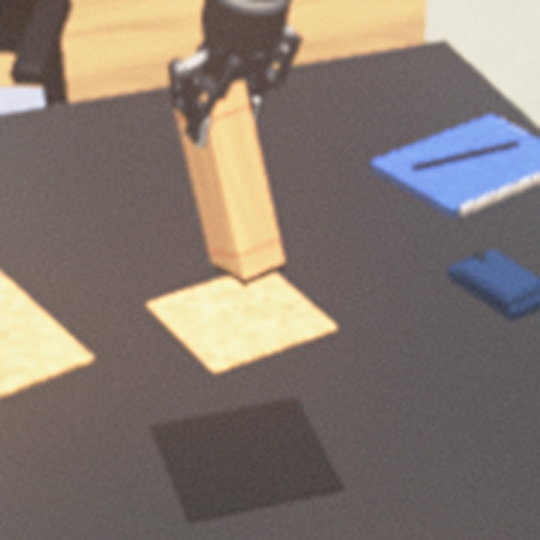

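The post hangs over the cork pad, with its foot at (281,188) lying at (0.484, 0.267), the pad centre, 62 mm up. I'll lower it straight down.

Call:
jog_arm --pt "0 0 0 -3 0 9 44" --pt "0 0 0 -6 0 19 44" --pt "0 0 0 -9 0 28 44" --pt "0 0 0 -12 0 36 44" --pt "0 0 0 -14 0 42 44" --pt "0 0 0 -15 0 45 44" --pt "0 0 0 -15 0 45 44" --pt "0 0 0 -15 0 45 44"

```text
t: 15.8
eef_pos: [0.4749, 0.2942, 0.1433]
tool_rot: [-0.129, 0.576, 0.802, 0.093]
contact_force: [-0.0, 0.0, -7.2]
gripper_width: 0.578
grasp_force: 66.3
```

```bash
python3 - <<'E'
from h import *
p=ends();ends();P,r=tool();print(P)
print(bot.get_obs()["contact_force"].round(1),bot.get_obs()["torque"].round(2))
E
```

```text
[283. 201.] 0.75 [-36.  20.]
[270. 144.] 0.56 [ 18. 185.]
[282. 199.] 0.81 [-32.  24.]
[267. 143.] 0.62 [ 27. 186.]
[282. 201.] 0.78 [-34.  17.]
[268. 143.] 0.67 [ 22. 186.]
[281. 200.] 0.82 [-27.  18.]
[268. 144.] 0.78 [ 25. 182.]
[280. 200.] 0.94 [-20.  15.]
[270. 144.] 0.84 [ 17. 186.]
[268. 143.] 0.74 [ 24. 186.]
[278. 198.] 0.74 [-14.  18.]
[0.47460835 0.29407589 0.14300513]
[-0.3 -0.3 -6.4] [-0.65 -0.22 -0.04]
```

Call:
jog_arm --pt "0 0 0 -1 0 3 44" --pt "0 0 0 -2 0 6 44" --pt "0 0 0 -2.5 0 8 44" --pt "0 0 0 -2.5 0 8 44" --pt "0 0 0 -2.5 0 8 44"

```text
t: 17.02
eef_pos: [0.4747, 0.2942, 0.1347]
tool_rot: [-0.129, 0.576, 0.802, 0.093]
contact_force: [0.1, 0.1, -6.8]
gripper_width: 0.576
grasp_force: 66.2
```

Call:
jog_arm --pt "0 0 0 -0.3 0 1 44" --pt "0 0 0 -0.6 0 2 44" --pt "0 0 0 -0.6 0 2 44" --pt "0 0 0 -0.6 0 2 44"

```text
t: 17.52
eef_pos: [0.4746, 0.2943, 0.1325]
tool_rot: [-0.129, 0.576, 0.802, 0.093]
contact_force: [-0.2, -0.2, -6.4]
gripper_width: 0.574
grasp_force: 66.4
```

Call:
jog_arm --pt "0 0 0 -0.3 0 1 44" --pt "0 0 0 -0.6 0 2 44" --pt "0 0 0 -0.6 0 2 44" --pt "0 0 0 -0.6 0 2 44"

```text
t: 18.02
eef_pos: [0.4747, 0.2947, 0.1313]
tool_rot: [-0.13, 0.576, 0.802, 0.093]
contact_force: [-2.7, -2.6, 5.4]
gripper_width: 0.574
grasp_force: 67.7
```

Call:
jog_arm --pt "0 0 0 -0.3 0 1 44" --pt "0 0 0 -0.6 0 2 44" --pt "0 0 0 -0.6 0 2 44" --pt "0 0 0 -0.6 0 2 44"

```text
t: 18.52
eef_pos: [0.4747, 0.2954, 0.1311]
tool_rot: [-0.13, 0.576, 0.802, 0.094]
contact_force: [-6.4, -3.2, 21.6]
gripper_width: 0.582
grasp_force: 70.1
```

It's in contact with the pad. I'll ease the grip to 20 N so the foot seats itself.

Call:
jog_arm --pt "0 0 0 0 0 0 44" --pt "0 0 0 0 0 0 44" --pt "0 0 0 0 0 0 44" --pt "0 0 0 0.2 0 -0.6 44" --pt "0 0 0 0.2 0 -0.6 44" --grip_force 20

```text
t: 19.15
eef_pos: [0.4747, 0.2953, 0.1312]
tool_rot: [-0.13, 0.576, 0.802, 0.094]
contact_force: [-4.2, -2.9, 16.0]
gripper_width: 0.578
grasp_force: 69.2
```

```bash
python3 - <<'E'
from h import *
p=ends();P,r=tool();print(P);save(p,"side6.png")
print(bot.get_obs()["contact_force"].round(1),bot.get_obs()["torque"].round(2))
i=cv2.imread("pics/side6.png")[120:250,220:350]
cv2.imwrite("pics/c8.png",cv2.resize(i,None,fx=4.2,fy=4.2,interpolation=2))
E
```

```text
[282. 204.] 0.91 [-33.   6.]
[271. 146.] 0.67 [ 12. 181.]
[271. 150.] 0.77 [ 13. 169.]
[281. 206.] 0.68 [-29.  -4.]
[269. 149.] 0.94 [ 23. 166.]
[284. 205.] 0.7 [-40.   5.]
[0.47470223 0.29526049 0.1311577 ]
[-4.9 -3.2 16.6] [-0.4   1.93  0.34]
```

View pics/c8.png

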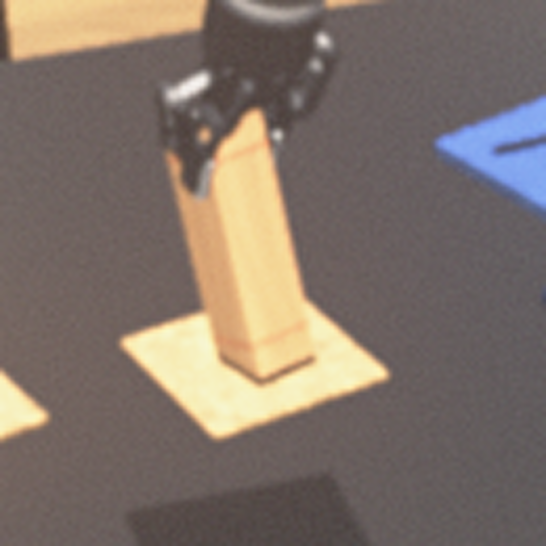

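The foot sits in the middle of the cork pad, around (281,205), and looks flat. I'll relax the fingers gradually.

Call:
jog_arm --pt "0 0 0 0 0 0 48" --pt "0 0 0 0 0 0 49" --pt "0 0 0 0 0 0 49.5" --pt "0 0 0 0 0 0 50" --pt "0 0 0 0 0 0 50.5" --pt "0 0 0 0 0 0 51" --grip_force 20

```text
t: 20.2
eef_pos: [0.4753, 0.2947, 0.1295]
tool_rot: [-0.129, 0.576, 0.802, 0.094]
contact_force: [-0.9, 0.3, 4.1]
gripper_width: 0.598
grasp_force: 0.0
```

```bash
python3 - <<'E'
from h import *
p=ends();P,r=tool();print(P)
print(bot.get_obs()["contact_force"].round(1),bot.get_obs()["torque"].round(2),bot.get_obs()["gripper_width"],bot.get_obs()["grasp_force"])
E
```

```text
[282. 207.] 0.79 [-33.  -4.]
[269. 147.] 0.67 [ 20. 176.]
[279. 205.] 0.92 [-18.  -4.]
[270. 148.] 0.56 [ 14. 175.]
[272. 148.] 0.75 [  8. 177.]
[282. 205.] 0.65 [-29.   2.]
[0.47476213 0.29440183 0.12899477]
[ 0.4 -1.2  3. ] [-0.12 -0.02  0.03] 0.5946936086577246 0.0
```

Call:
jog_arm --pt "0 0 0 0 0 0 54" --pt "0 0 0 0 0 0 58" --pt "0 0 0 0 0 0 64" --pt "0 0 0 0 0 0 72" --pt "0 0 0 0 0 0 80" --pt "0 0 0 0 0 0 85" --pt "0 0 0 0 0 0 85" --pt "0 0 0 0 0 0 85"

```text
t: 21.5
eef_pos: [0.4745, 0.2944, 0.129]
tool_rot: [-0.129, 0.576, 0.802, 0.093]
contact_force: [-0.1, -0.5, 0.1]
gripper_width: 0.991
grasp_force: 0.0
```

Call:
jog_arm --pt "0 0 0 0 0 -4 85" --pt "0 0 0 0 0 -12 85" --pt "0 0 0 0 0 -22 85" --pt "0 0 0 0 0 -35 85" --pt "0 0 0 0 0 -50 85" --pt "0 0 0 0 0 -70 85" --pt "0 0 0 0 0 -90 85" --pt "0 0 0 0 0 -110 85" --pt "0 0 0 0 0 -120 85" --pt "0 0 0 0 0 -120 85"

```text
t: 22.75
eef_pos: [0.487, 0.2585, 0.2438]
tool_rot: [-0.129, 0.576, 0.802, 0.094]
contact_force: [-1.2, -0.0, 0.4]
gripper_width: 0.992
grasp_force: 0.0
```

```bash
python3 - <<'E'
from h import *
p=bot.read_camera("side");save(p,"side7.png")
for d in bot.tip_of("end_a",p): print(np.round(d["xy"]),round(d["score"],2),np.round(ray(p,d["xy"],.003)[:2],3))
for d in bot.tip_of("pad",p): print("pad",np.round(d["xy"]),np.round(ray(p,d["xy"],0)[:2],3))
i=cv2.imread("pics/side7.png")[80:260,200:380]
cv2.imwrite("pics/c9.png",cv2.resize(i,None,fx=3,fy=3,interpolation=2))
E
```

```text
[280. 207.] 0.87 [0.474 0.255]
[272. 147.] 0.78 [0.575 0.626]
[320. 307.] 0.76 [ 0.423 -0.182]
pad [184. 213.] [0.206 0.332]
pad [281. 254.] [0.405 0.047]
pad [277. 176.] [0.529 0.436]
pad [281. 205.] [0.482 0.269]
```

View pics/c9.png

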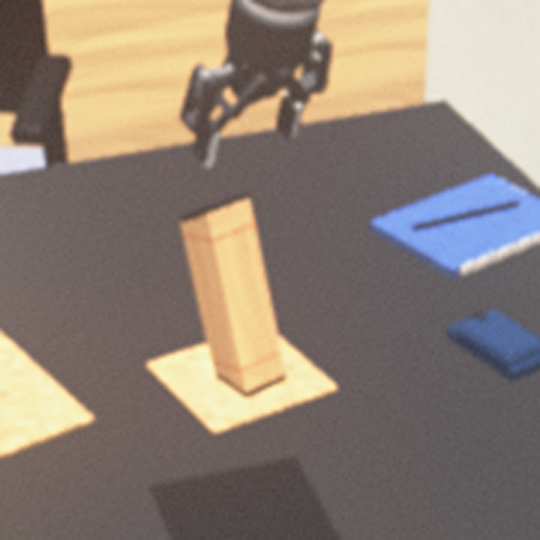

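The post stands by itself in the middle of the cork pad, foot at (280,207) and upper end at (272,147). The gripper is clear above it.

```bash
python3 -c "
from station import bot
print(bot.hand_in())"
```

```text
the job is handed in; nothing more can be done
None
```

The post is standing by itself on its weighted end near the centre of the smaller cork pad, with the gripper clear of it, and the job was handed in after about 23 s of robot time (no verdict was returned).

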